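# Gauge the press spindle with pitch combs

### The job

Three pitch-comb leaves stand on the bench: find the one whose teeth fit the thread of the screw spindle on the yellow mat by trying them on it, and leave that leaf standing astride the thread, fully home in the grooves and let go. Press gently, never with more than 30 N, feeling along the screw for the grooves; the two leaves that do not fit must end up standing upright on the bench off the yellow mat. Leave the clay ware and the brush alone.

Things in the scene. Friction and masses are not known exactly. Their poses are not given: they have to be found in the camera images.
- mat: thin yellow mat, 170 x 290 mm, flat on the bench, marking the working place; origin at its centre. The spindle to be gauged lies on it, centre within 25 mm of the mat's; the other two are spares away to the sides.
- spindle_a: one of three like steel screws of pitch 8, 10 or 13 mm (which is which is not told), lying along its own y in two fixed wooden V-blocks. Thread 30 mm over crests, 20 at the root, ringed straight round, 5 mm deep, over the middle 120 mm; plain ends. Axis 42 mm above the origin (on the bench, under the middle), crests 57. Where along y the grooves fall is not known: feel for them.
- spindle_b: screw spindle built as spindle_a, of another pitch. V-blocks 60 mm wide (x), 53 mm high, standing 84 to 106 mm each side of the middle; overall 224 mm long. Fixed. On every spindle a groove is 0.6 of the pitch wide at its mouth and 0.4 at the root; the teeth of a leaf are square-ended, 0.4 of its pitch less 1.4 mm wide.
- spindle_c: screw spindle built as spindle_a, of another pitch. Only the spindle that lies on the mat is to be gauged. Fixed.
- leaf_a: comb leaf, 6 teeth at 10 mm pitch, 0.09 to 0.17 kg, same under a half turn. Steel spine 78 mm along own y; grey grip tab on top 14 mm thick (x), 30 long (y), 38 to 78 mm above the origin; end crossbars 48 mm wide (x) with feet, 38 mm free between them, on which it stands. Teeth: inverted Vs under the spine, 13 mm above the feet, to sit astride a screw. Origin: centre of underside, at foot level.
- leaf_b: comb leaf built as leaf_a but 5 teeth at 13 mm pitch. Any leaf fully home on the spindle of its own pitch has its origin 34 mm above the spindle's, with 0.7 mm play along y either way; with teeth on the crests, or on a wrong spindle, it stops 4 to 7 mm higher.
- leaf_c: comb leaf built as leaf_a but 7 teeth at 8 mm pitch. A leaf may go in at any groove where all its teeth are over thread (centre up to 30 mm from the spindle's along y). Held in the gripper it is stiff; let go within 1 mm of home it drops in.
- vase: unfired clay vase, 84 mm wide, 150 mm tall. Origin: centre of its underside. A bystander, to be left alone.
- bowl: unfired clay bowl, 120 mm wide, 55 mm tall. Origin: centre of its underside. A bystander, to be left alone.
- dish: flat unfired clay dish, 110 mm wide, 22 mm tall. Origin: centre of its underside. A bystander, to be left alone.
- brush: wooden brush lying on the bench. Origin: near its middle. A bystander, to be left alone.

How it is judged:
By the outcome, as a careful person would: the job done as asked, in the order asked, and still so for the second after the job is handed in, with the robot touching nothing.
It also fails if it takes over 72 s, if anything falls off the work surface, if the arm or the gripper's body presses on something with over 40 N, if the wrist force passes 120 N, or if a joint passes its speed limit or range.

### The arm

A 7-joint arm with a two-finger parallel gripper is mounted at the origin on the work surface. World frame = base frame: x ahead of the robot, y to its left, z up, the work surface at z = 0. Lengths are in m, angles in rad, forces in N, time in s.
With the tool pointing down it reaches from about 0.4 to 0.875 m from the base axis. Payload 19.3 kg.
Tool frame: the origin (TCP) lies at the very end of the fingers, on their centre line; the grasp point (between the pads) lies 19 mm behind it (arm.grip_depth is the distance from the TCP to the grasp point, in m); z points along the fingers, y is the line along which they close (so a half turn about z gives the same grasp; the last joint's range is limited). The gripper opens to 85 mm and grips with 20 to 120 N. Pads are 22 mm wide; open, the fingers measure 114 mm over their backs; the gripper's body (76 mm by 85 mm) begins 54 mm behind the grasp point. The pads swing forward as they close: fully open they stand 13 mm farther back than shut.
Start: joints at [-1.241, 0.521, -0.036, 1.599, 0.021, 1.021, -0.113], TCP at [0.243, 0.576, 0.231] pointing down, gripper open.
Joint ranges: [-2.91, 2.91], [-0.3, 2.13], [-1.5, 1.42], [0.17, 2.43], [-1.26, 4.41], [0.16, 1.93], [-2.52, 2.52]. Speed limits (rad/s): [1.89, 1.89, 2.39, 2.39, 3.01, 3.01, 3.01].

### API

Orientations are given as a rotation vector (axis times angle).
In Python, from station import monitor, optics, arm gives the robot as it stands.
- The arm moves only by the tool step_arm, never from a script. Its argument "commands" is a list of rows, each a list of 7 numbers: the opening, from 0 (shut) to 1 (fully open), then the shift along the tool's x, y, z in m, then the turn, a rotation vector about the tool's x, y, z in degrees. A call has 1 to 8 rows; each row shifts and turns the commanded pose from where the row before left it, along the tool's axes as they then stand; what a row does not reach is not made up. A row lasts 1/10 s, in which the tool goes at most 50 mm and 8.59 degrees, less where a joint would pass 70% of its speed; a pose out of reach is approached as far as the arm can. A call with a gripper value outside its range is refused whole. The fingers move at their own pace and stop on an object; the grip force is fixed at half the most. Time passes only in rows, so rows that do not move let the fingers close. It gives the time, the measured TCP pose, the force, the opening and the grip force at its end, in the units of the state.
- monitor.read_state(): the state, without advancing time (a new reading comes with each control period).
- optics.capture(name): name is "scene" or "top" or "wrist"; returns a dict with "frame" (384x512x3 uint8, blue, green, red), "mtx" (3x3 intrinsics, pixels), "world_from_camera" (4x4, takes a point from camera to world coordinates). Camera axes: x right, y down, z forward; pixel columns grow to the right and rows downward; lengths in m; the calibration is good to about 2 mm. A picture is of the moment at which its call begins. There is no depth.
- arm.close_job(): hands the job in; it is judged then, once.
Trained networks look in a picture, given as the dict that the camera call returned (one of the last four; its "shot" number tells which), for a name from the list of things; names that differ only in an ending like _2 or _b are one class to them, and where a whole thing is asked for, a point or a joint stands for the part that bears it (a point fixed in the world has none). Each returns a list of dicts, best first, with "confidence" (0 to 1); they miss things now and then, are a little off and sometimes report something else, mostly with a low value. They report only what shows in the picture. A call takes as long as a camera call.
- optics.boxes_of(picture, query): "location" ([row, column] in pixels, amid what is visible of it).
The state is a dict: "time_s": time; "q": joint angles; "qvel": joint speeds; "joint_efforts": joint torques, N m; "tool_pos": TCP position; "tool_rot": TCP orientation; "wrist_force": force on the tool from outside, world axes, zero at the start; "wrist_torque": the same for the moment, N m; "finger_gap": opening from 0.0 (shut) to 1.0 (fully open); "grasp_force": force on a finger pad.
Only numpy, scipy, OpenCV 4.12 (cv2) and the standard library are available. Lean on these libraries where they do the work, as an engineer would, in place of code of your own. Each camera call takes 0.05 s, during which the arm holds its last target. There are 200 camera calls.

## Working session

There is one attempt and no reset: what is moved stays moved. The work goes in short steps, Python scripts to look and compute and a tool call to move; the robot and the scene stay as the last step left them, time stands still between calls to the robot, and variables do not carry over. Pictures are saved under pics/ and viewed, at most 10 in all, crops included, and the job is handed in when it is done.

Besides the shell and the picture viewer there is one more tool, called after ">>>" in YAML: its name, and indented under it one key for each argument. step_arm: Moves the arm, as the interface text tells. Its arguments: {"type":"object","properties":{"commands":{"type":"array"}},"required":["commands"]}

```bash
ls; mkdir -p pics; python3 - <<'E'
from station import monitor, optics, arm
import cv2,json,pickle
s=monitor.read_state(); print({k:s[k] for k in('time_s','tool_pos','tool_rot','finger_gap','wrist_force')})
d={}
for n in('scene','top'):
    p=optics.capture(n); d[n]=p
    cv2.imwrite(f'pics/{n}1.png',p['frame'])
    for q in('mat','spindle_a','leaf_a','vase','bowl','dish','brush'):
        print(n,q,[(round(b['confidence'],2),[round(x) for x in b['location']]) for b in optics.boxes_of(p,q)])
pickle.dump(d,open('shots.pkl','wb'))
print(d['top']['mtx'],d['top']['world_from_camera'])
E
```

```text
pics
{'time_s': 0.0, 'tool_pos': array([0.2431536 , 0.5753825 , 0.23070352]), 'tool_rot': array([-6.23795563e-01, -3.07885853e+00,  1.82568039e-03]), 'finger_gap': 0.9987861689678005, 'wrist_force': array([-0.2982792 ,  0.48102567, -1.0081539 ])}
scene mat [(0.81, [208, 269]), (0.17, [195, 267])]
scene spindle_a [(0.92, [160, 378]), (0.89, [194, 270]), (0.86, [220, 102]), (0.27, [168, 227])]
scene leaf_a [(0.89, [168, 229]), (0.58, [149, 290])]
scene vase [(0.77, [192, 366]), (0.59, [132, 320])]
scene bowl [(0.89, [261, 155])]
scene dish [(0.66, [168, 229]), (0.6, [243, 276])]
scene brush [(0.96, [133, 322])]
top mat [(0.85, [177, 239])]
top spindle_a [(0.92, [160, 237]), (0.72, [177, 81]), (0.67, [194, 427])]
top leaf_a [(0.92, [240, 176]), (0.75, [226, 334]), (0.46, [103, 259])]
top vase [(0.95, [108, 135]), (0.43, [192, 426])]
top bowl [(0.88, [114, 379])]
top dish [(0.76, [102, 258]), (0.54, [282, 109])]
top brush [(0.83, [281, 106])]
[[353.09223469   0.         258.5899365 ]
 [  0.         353.09223469 191.96654557]
 [  0.           0.           1.        ]] [[-0.0085655  -0.99624042  0.08620706  0.46766152]
 [-0.99983973  0.00717724 -0.01640097  0.01263148]
 [ 0.01572058 -0.08633373 -0.99614223  0.89580871]
 [ 0.          0.          0.          1.        ]]
```

View pics/top1.png

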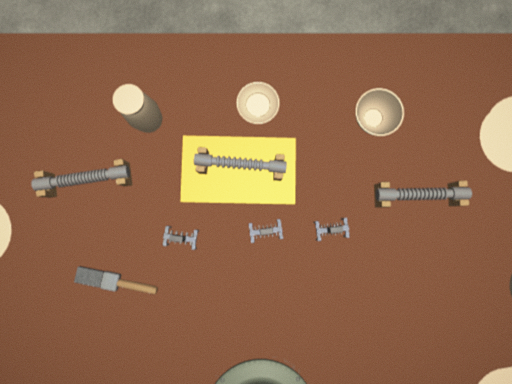

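View pics/scene1.png

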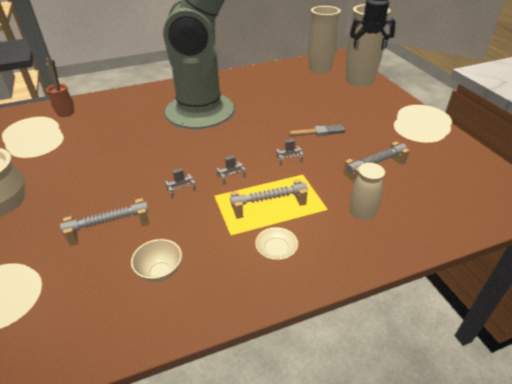

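The top view shows the mat's spindle near (162,240), leaves near (239,180), (231,266) and (230,332), with the side spindles as spares. The bowl, dish and vase are beyond, and the brush is at (281,110). The mat's thread looks coarse, so I'll measure it.

```bash
cat > h.py <<'E'
import numpy as np, cv2, pickle
from scipy.spatial.transform import Rotation as R
def p2w(p,rc,z):
    T=p['world_from_camera']; d=T[:3,:3]@np.linalg.solve(p['mtx'],[rc[1],rc[0],1.]); o=T[:3,3]
    return o+d*(z-o[2])/d[2]
def w2p(p,X):
    T=np.linalg.inv(p['world_from_camera']); c=T[:3,:3]@np.asarray(X)+T[:3,3]; u=p['mtx']@c; return u[1]/u[2],u[0]/u[2]
E
python3 - <<'E'
from h import *
d=pickle.load(open('shots.pkl','rb')); p=d['top']; f=p['frame']
c1=cv2.resize(f[140:185,185:300],None,fx=6,fy=6,interpolation=cv2.INTER_CUBIC)[:, :690]
row=np.hstack([cv2.resize(f[r-20:r+20,c-23:c+23],None,fx=5,fy=5,interpolation=cv2.INTER_CUBIC) for r,c in((238,180),(231,266),(230,332))])
row=row[:,:690]; cv2.imwrite('pics/crop1.png',np.vstack([c1,row]))
# mat corners
hsv=cv2.cvtColor(f,cv2.COLOR_BGR2HSV); m=cv2.inRange(hsv,(22,150,120),(35,255,255))
b=cv2.minAreaRect(cv2.findNonZero(m)); print(b, p2w(p,b[0][::-1],0)); bx=cv2.boxPoints(b)
for q in bx: print(p2w(p,q[::-1],0).round(4))
for rc in((159,202),(167,283),(162,240)): print('sp',p2w(p,rc,.05).round(4))
for rc in((238,180),(231,266),(230,332)): print('leaf',p2w(p,rc,.03).round(4))
E
```

```text
((237.9376220703125, 169.36920166015625), (113.57312774658203, 65.98870086669922), 1.0609116554260254) [0.60360068 0.05023345 0.        ]
[0.5229 0.1957 0.    ]
[0.6929 0.1944 0.    ]
[ 0.686  -0.0983  0.    ]
[ 0.5153 -0.0922  0.    ]
sp [0.6219 0.1349 0.05  ]
sp [ 0.6011 -0.0609  0.05  ]
sp [0.614  0.0431 0.05  ]
leaf [0.4319 0.19   0.03  ]
leaf [ 0.4469 -0.0189  0.03  ]
leaf [ 0.4479 -0.1805  0.03  ]
```

View pics/crop1.png

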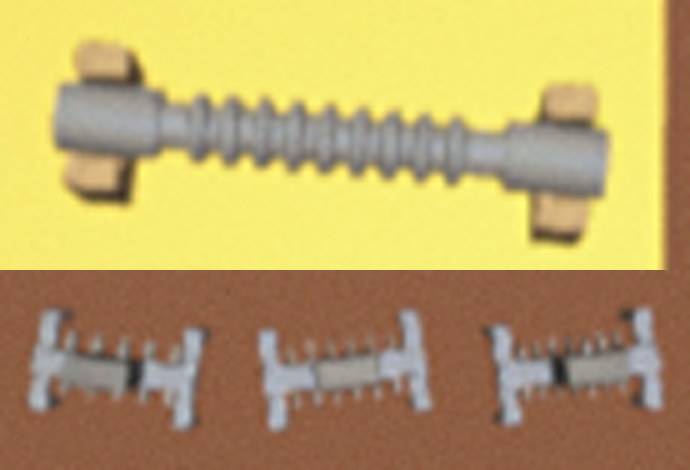

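The crests are about 13 mm apart on the mat's spindle. The left leaf looks like 5 teeth at about 13 mm pitch, so I'll try it first. Next I'll hover over it and look with the wrist camera.

```bash
cat >> h.py <<'E'
def plan(goal,yaw,op,n=None,cur=None):
    """rows to bring TCP to goal xyz, tool straight down with tool y at world angle yaw (deg, mod 180)."""
    from station import monitor
    s=monitor.read_state() if cur is None else cur
    p=np.array(s['tool_pos']); Rm=R.from_rotvec(s['tool_rot'])
    y=np.radians(yaw); ty=np.array([np.cos(y),np.sin(y),0]); best=None
    for sg in(1,-1):
        Y=sg*ty; Z=np.array([0,0,-1.]); G=R.from_matrix(np.c_[np.cross(Y,Z),Y,Z])
        dv=(Rm.inv()*G).as_rotvec()
        if best is None or np.linalg.norm(dv)<np.linalg.norm(best): best=dv
    dp=np.array(goal)-p; a=np.degrees(np.linalg.norm(best))
    k=n or max(1,int(np.ceil(max(np.linalg.norm(dp)/.045,a/8.2))))
    print('n',k,'dp',dp.round(4),'turn',np.degrees(best).round(2))
    for i in range(k):
        sh=Rm.inv().apply(dp/k); print([op]+[round(float(v),4) for v in sh]+[round(float(v),2) for v in np.degrees(best/k)]); Rm=Rm*R.from_rotvec(best/k)
E
python3 - <<'E'
from h import *
from station import optics
plan([.435,.19,.22],-7.6,1)
p=optics.capture('wrist'); from station import monitor
s=monitor.read_state(); Rm=R.from_rotvec(s['tool_rot'])
T=p['world_from_camera']; print(Rm.inv().apply(T[:3,3]-s['tool_pos']),Rm.inv().as_matrix()@T[:3,:3],p['mtx'][0])
E
```

```text
n 10 dp [ 0.1917 -0.3857 -0.0113] turn [-0.    0.   74.69]
[1, -0.0327, -0.0281, 0.0011, -0.0, 0.0, 7.47]
[1, -0.036, -0.0236, 0.0011, -0.0, 0.0, 7.47]
[1, -0.0388, -0.0187, 0.0011, -0.0, 0.0, 7.47]
[1, -0.0409, -0.0135, 0.0011, -0.0, 0.0, 7.47]
[1, -0.0423, -0.0081, 0.0011, -0.0, 0.0, 7.47]
[1, -0.043, -0.0025, 0.0011, -0.0, 0.0, 7.47]
[1, -0.043, 0.0031, 0.0011, -0.0, 0.0, 7.47]
[1, -0.0422, 0.0087, 0.0011, -0.0, 0.0, 7.47]
[1, -0.0407, 0.0141, 0.0011, -0.0, 0.0, 7.47]
[1, -0.0385, 0.0193, 0.0011, -0.0, 0.0, 7.47]
[ 0.08181493 -0.00021382 -0.14248088] [[ 3.95524878e-04 -9.47836177e-01 -3.18757628e-01]
 [ 9.99999873e-01  2.75234148e-04  4.22414817e-04]
 [-3.12647061e-04 -3.18757755e-01  9.47836165e-01]] [320.9766805    0.         255.65901743]
```

>>> step_arm:
  commands:
    - [1,-0.033,-0.028,0.001,0,0,7.5]
    - [1,-0.036,-0.024,0.001,0,0,7.5]
    - [1,-0.039,-0.019,0.001,0,0,7.5]
    - [1,-0.041,-0.0135,0.001,0,0,7.5]
    - [1,-0.042,-0.008,0.001,0,0,7.5]
    - [1,-0.043,-0.0025,0.001,0,0,7.5]
    - [1,-0.043,0.003,0.001,0,0,7.5]
    - [1,-0.042,0.009,0.001,0,0,7.4]

```text
time_s: 1.65
tool_pos: [0.3967, 0.2649, 0.2235]
tool_rot: [-2.084, -2.351, -0.001]
wrist_force: [0.7, 0.4, 0.1]
finger_gap: 0.996
grasp_force: 0.0
```

>>> step_arm:
  commands:
    - [1,-0.041,0.014,0.001,0,0,7.4]
    - [1,-0.0385,0.019,0.001,0,0,7.4]
    - [1,0,0,0,0,0,0]

```text
time_s: 1.95
tool_pos: [0.436, 0.1842, 0.2216]
tool_rot: [2.374, 2.055, 0.0]
wrist_force: [0.2, 1.3, -1.1]
finger_gap: 0.995
grasp_force: 0.0
```

```bash
python3 - <<'E'
from h import *
from station import optics,monitor
p=optics.capture('wrist'); s=monitor.read_state(); pickle.dump((p,s),open('w1.pkl','wb'))
cv2.imwrite('pics/w1.png',p['frame']); print(s['tool_pos'],s['tool_rot'],s['q'],[ (b['confidence'],b['location']) for b in optics.boxes_of(p,'leaf_b')])
E
```

```text
[0.4350003  0.18679788 0.22147271] [2.36873624e+00 2.06279400e+00 2.80739933e-04] [-0.82733141  0.31049726  0.36837412  2.0119466  -0.14709344  0.84386961
 -0.51486129] [(0.94, [327.2, 288.1]), (0.92, [159.8, 250.4])]
```

View pics/w1.png

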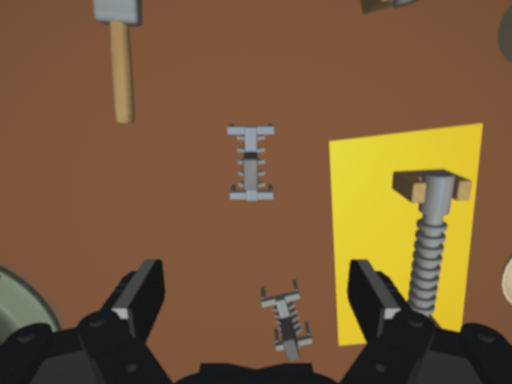

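The wrist view shows the left leaf with crossbars at about (130,251) and (196,252), nearly aligned with the tool. The mat's spindle is at the right. I'll triangulate the leaf's centre and count its teeth.

```bash
python3 - <<'E'
from h import *
p,s=pickle.load(open('w1.pkl','rb')); t=pickle.load(open('shots.pkl','rb'))['top']
for z in(.01,.02,.03,.04):
    print(z,p2w(p,(130,251),z).round(4),p2w(p,(196,252),z).round(4),'top',p2w(t,(238-20+18.2,157+8.8),z).round(4),p2w(t,(238-20+22,157+37.6),z).round(4))
f=p['frame']
cv2.imwrite('pics/w1c.png',np.hstack([cv2.resize(f[115:210,215:290],None,fx=5,fy=5,interpolation=cv2.INTER_CUBIC),cv2.resize(f[175:270,405:465],None,fx=5,fy=5,interpolation=cv2.INTER_CUBIC)]))
E
```

```text
0.01 [0.4372 0.2241 0.01  ] [0.4272 0.1492 0.01  ] top [0.4358 0.2292 0.01  ] [0.4258 0.1579 0.01  ]
0.02 [0.4375 0.2253 0.02  ] [0.4278 0.1525 0.02  ] top [0.4362 0.2268 0.02  ] [0.4263 0.1563 0.02  ]
0.03 [0.4378 0.2265 0.03  ] [0.4283 0.1557 0.03  ] top [0.4365 0.2244 0.03  ] [0.4267 0.1546 0.03  ]
0.04 [0.4381 0.2276 0.04  ] [0.4289 0.159  0.04  ] top [0.4369 0.2219 0.04  ] [0.4272 0.153  0.04  ]
```

View pics/w1c.png

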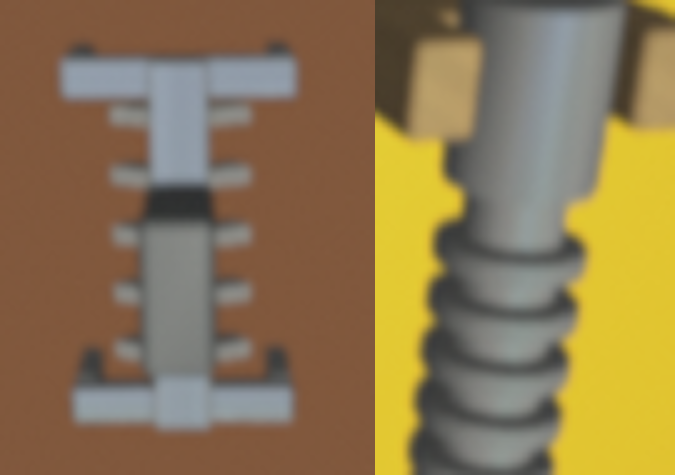

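The left leaf has 5 teeth, so it is the 13 mm leaf. I'll descend and grip its tab.

```bash
python3 - <<'E'
from h import *
plan([.4325,.1905,.045],-7.6,1,n=5)
E
```

```text
n 5 dp [-0.0019  0.002  -0.1764] turn [ 0.01 -0.01 -0.08]
[1, 0.0003, -0.0004, 0.0353, 0.0, -0.0, -0.02]
[1, 0.0003, -0.0004, 0.0353, 0.0, -0.0, -0.02]
[1, 0.0003, -0.0004, 0.0353, 0.0, -0.0, -0.02]
[1, 0.0004, -0.0004, 0.0353, 0.0, -0.0, -0.02]
[1, 0.0004, -0.0004, 0.0353, 0.0, -0.0, -0.02]
```

>>> step_arm:
  commands:
    - [1,0,-0.002,0.045,0,0,0]
    - [1,0,0,0.045,0,0,0]
    - [1,0,0,0.045,0,0,0]
    - [1,0,0,0.03,0,0,0]
    - [1,0,0,0.011,0,0,0]
    - [1,0,0,0,0,0,0]
    - [1,0,0,0,0,0,0]

```text
time_s: 2.75
tool_pos: [0.4326, 0.1899, 0.0464]
tool_rot: [2.363, 2.07, 0.002]
wrist_force: [0.5, 0.1, 0.8]
finger_gap: 0.999
grasp_force: 0.0
```

>>> step_arm:
  commands:
    - [0,0,0,0,0,0,0]
    - [0,0,0,0,0,0,0]
    - [0,0,0,0,0,0,0]
    - [0,0,0,0,0,0,0]
    - [0,0,0,0,0,0,0]
    - [0,0,0,0,0,0,0]
    - [0,0,0,0,0,0,0]
    - [0,0,0,0,0,0,0]

```text
time_s: 3.55
tool_pos: [0.4322, 0.1893, 0.0456]
tool_rot: [-2.364, -2.069, -0.0]
wrist_force: [-1.5, -0.2, 9.3]
finger_gap: 0.158
grasp_force: 58.3
```

```bash
python3 - <<'E'
from h import *
t=pickle.load(open('shots.pkl','rb'))['top']
c=lambda x,y:(140-.5+ (y+.5)/6, 185-.5+(x+.5)/6)
L=p2w(t,c(55,117),.042);Rr=p2w(t,c(606,162),.042); m=(L+Rr)/2; d=(L-Rr); print(L,Rr,'len',np.linalg.norm(d),'mid',m,'ang',np.degrees(np.arctan2(d[1],d[0])))
d/=np.linalg.norm(d); xs=[200,232,264,297,329,360,393,425,455]
print([round(1e3*float((p2w(t,c(x,117+(x-55)*45/551),.042)-m)@d),1) for x in xs])
# edge-based fit of axis: yellow mask silhouette of plain ends+thread columns
f=t['frame']; hsv=cv2.cvtColor(cv2.resize(f[140:185,185:300],None,fx=6,fy=6,interpolation=cv2.INTER_CUBIC),cv2.COLOR_BGR2HSV)
g=(hsv[...,1]<90).astype(np.uint8)
prof={}
mids=[]
for x in range(190,500):
    r=np.flatnonzero(g[60:210,x])+60
    if len(r): mids.append((x,(r[0]+r[-1])/2,r[-1]-r[0]))
mids=np.array(mids); k=np.polyfit(mids[:,0],mids[:,1],1); 
A=p2w(t,c(100,np.polyval(k,100)),.042);B=p2w(t,c(560,np.polyval(k,560)),.042);e=A-B
print('axis fit',A,B,np.degrees(np.arctan2(e[1],e[0])))
w=mids[:,2]-np.polyval(np.polyfit(mids[:,0],mids[:,2],1),mids[:,0])
s=np.array([1e3*((p2w(t,c(x,np.polyval(k,x)),.042)-m)@d) for x in mids[:,0]])
for P in(8,10,13):
    z=np.sum(w*np.exp(2j*np.pi*s/P)); print(P,abs(z).round(),'crest phase mm',(np.angle(z)/2/np.pi*P).round(2))
plan([.4322,.1893,.14],-7.6,0,n=2)
E
```

```text
[0.62322627 0.1561141  0.042     ] [ 0.60338394 -0.06798253  0.042     ] len 0.2249733638849573 mid [0.61330511 0.04406578 0.042     ] ang 84.94002042917475
[53.4, 40.3, 27.3, 13.8, 0.7, -11.9, -25.4, -38.5, -50.7]
axis fit [0.62234242 0.13785442 0.042     ] [ 0.60463599 -0.0492294   0.042     ] 84.59338388855008
8 54.0 crest phase mm -3.3
10 126.0 crest phase mm 0.98
13 1411.0 crest phase mm 1.61
n 2 dp [0.     0.     0.0944] turn [ 0.01 -0.02 -0.03]
[0, 0.0, 0.0, -0.0472, 0.0, -0.01, -0.01]
[0, 0.0, 0.0, -0.0472, 0.0, -0.01, -0.01]
```

```bash
python3 - <<'E'
from h import *
from station import monitor
s=dict(monitor.read_state()); s['tool_pos']=np.array(s['tool_pos'])+[0,0,.09]
plan([.6128,.0378,.136],-5.25,0,cur=s)
E
```

```text
n 6 dp [ 0.1806 -0.1515  0.0004] turn [ 0.01 -0.02 -2.38]
[0, -0.021, 0.0332, -0.0001, 0.0, -0.0, -0.4]
[0, -0.0213, 0.033, -0.0001, 0.0, -0.0, -0.4]
[0, -0.0215, 0.0329, -0.0001, 0.0, -0.0, -0.4]
[0, -0.0217, 0.0327, -0.0001, 0.0, -0.0, -0.4]
[0, -0.0219, 0.0326, -0.0001, 0.0, -0.0, -0.4]
[0, -0.0222, 0.0324, -0.0001, 0.0, -0.0, -0.4]
```

>>> step_arm:
  commands:
    - [0,0,0,-0.03,0,0,0]
    - [0,0,0,-0.04,0,0,0]
    - [0,0,0,-0.02,0,0,0]
    - [0,0,0,0,0,0,0]

```text
time_s: 3.95
tool_pos: [0.4331, 0.1899, 0.1375]
tool_rot: [2.364, 2.069, 0.006]
wrist_force: [-0.8, -0.5, -2.7]
finger_gap: 0.154
grasp_force: 59.1
```

>>> step_arm:
  commands:
    - [0,-0.021,0.033,0,0,0,-0.4]
    - [0,-0.0215,0.033,0,0,0,-0.4]
    - [0,-0.0215,0.033,0,0,0,-0.4]
    - [0,-0.0215,0.0325,0,0,0,-0.4]
    - [0,-0.022,0.0325,0,0,0,-0.4]
    - [0,-0.022,0.0325,0,0,0,-0.4]
    - [0,0,0,0,0,0,0]
    - [0,0,0,0,0,0,0]

```text
time_s: 4.75
tool_pos: [0.612, 0.0371, 0.1336]
tool_rot: [-2.321, -2.116, 0.003]
wrist_force: [-0.4, 0.5, -1.8]
finger_gap: 0.156
grasp_force: 59.4
```

```bash
python3 - <<'E'
from h import *
from station import optics,monitor
plan([.6128,.0378,.095],-5.25,0,n=1)
p=optics.capture('wrist'); s=monitor.read_state(); pickle.dump((p,s),open('w2.pkl','wb'))
cv2.imwrite('pics/w2.png',p['frame']); print(s['tool_pos'],s['tool_rot'],s['wrist_force'])
E
```

```text
n 1 dp [ 0.0008  0.0007 -0.0386] turn [-0.11  0.03 -0.04]
[0, 0.0008, 0.0008, 0.0386, -0.11, 0.03, -0.04]
[0.61155785 0.03814327 0.13391448] [-2.31922248e+00 -2.11692427e+00  2.26974491e-03] [-0.61337454 -0.04021789 -1.66180957]
```

View pics/w2.png

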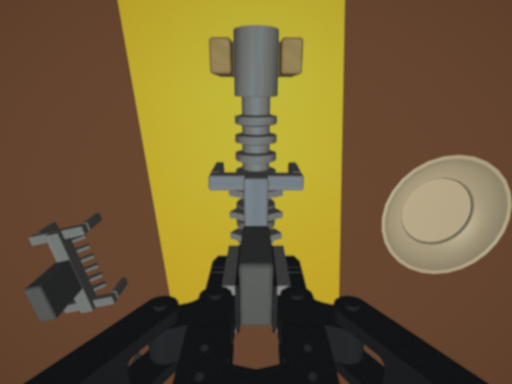

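```bash
python3 - <<'E'
from h import *
p,s=pickle.load(open('w2.pkl','rb')); Rm=R.from_rotvec(s['tool_rot']); m=np.array([.6134,.0441,.042]); d=np.array([.0915,.9958,0])
f=lambda X:(round(1e3*float((X-m)@d),1), round(1e3*float((X-m)@[d[1],-d[0],0]),1))
for r in(119.5,138.5,157.5): print('crest',f(p2w(p,(r,256),.042)))
print('end',f(p2w(p,(28,256),.05)))
for z in (.022,.028,.034):
    print('bar',z,f(p2w(p,(182,256),s['tool_pos'][2]-.0456+z)))
print('tcp',f(np.array(s['tool_pos'])))
# column profile for crests
g=cv2.cvtColor(p['frame'],cv2.COLOR_BGR2HSV)[95:172,215:297,1]; print([int((r<110).sum()) for r in g])
E
```

```text
crest (54.3, -0.5)
crest (40.9, -0.5)
crest (26.9, -0.5)
end (111.4, -0.5)
bar 0.022 (27.6, -0.5)
bar 0.028 (29.3, -0.5)
bar 0.034 (31.0, -0.4)
tcp (-6.1, -1.3)
[40, 32, 28, 28, 28, 28, 28, 28, 28, 28, 28, 28, 28, 28, 28, 28, 28, 28, 28, 28, 31, 40, 40, 40, 40, 40, 40, 40, 40, 34, 29, 28, 26, 26, 26, 26, 26, 28, 29, 37, 40, 40, 40, 40, 40, 40, 40, 38, 32, 28, 26, 26, 26, 26, 26, 28, 31, 38, 39, 40, 40, 40, 40, 39, 38, 36, 33, 28, 37, 40, 40, 42, 44, 49, 52, 54, 55]
```

The leaf is laterally centred on the spindle at col 256, and both cameras put its teeth within about 1 mm of a groove. I'll lower it gently.

>>> step_arm:
  commands:
    - [0,0,0,0.02,0,0,0]
    - [0,0,0,0.015,0,0,0]
    - [0,0,0,0.006,0,0,0]
    - [0,0,0,0,0,0,0]
    - [0,0,0,0.002,0,0,0]
    - [0,0,0,0.001,0,0,0]
    - [0,0,0,0.001,0,0,0]
    - [0,0,0,0,0,0,0]

```text
time_s: 5.6
tool_pos: [0.6125, 0.038, 0.0905]
tool_rot: [2.32, 2.118, 0.0]
wrist_force: [-0.4, 0.4, -1.2]
finger_gap: 0.155
grasp_force: 59.4
```

>>> step_arm:
  commands:
    - [0,0,0,0.001,0,0,0]
    - [0,0,0,0.001,0,0,0]
    - [0,0,0,0.001,0,0,0]
    - [0,0,0,0,0,0,0]

```text
time_s: 6.0
tool_pos: [0.6123, 0.038, 0.0871]
tool_rot: [-2.32, -2.118, 0.0]
wrist_force: [-0.4, -0.1, -1.5]
finger_gap: 0.158
grasp_force: 59.4
```

>>> step_arm:
  commands:
    - [0,0,0,0.001,0,0,0]
    - [0,0,0,0.001,0,0,0]
    - [0,0,0,0,0,0,0]

```text
time_s: 6.3
tool_pos: [0.6123, 0.038, 0.0851]
tool_rot: [-2.32, -2.118, 0.0]
wrist_force: [-0.3, -0.8, -1.3]
finger_gap: 0.153
grasp_force: 59.4
```

>>> step_arm:
  commands:
    - [0,0,0,0.001,0,0,0]
    - [0,0,0,0,0,0,0]

```text
time_s: 6.5
tool_pos: [0.6123, 0.038, 0.0842]
tool_rot: [-2.32, -2.118, 0.0]
wrist_force: [-0.6, 0.3, -1.4]
finger_gap: 0.154
grasp_force: 59.4
```

>>> step_arm:
  commands:
    - [0,0,0,0.001,0,0,0]
    - [0,0,0,0,0,0,0]

```text
time_s: 6.7
tool_pos: [0.6123, 0.038, 0.0832]
tool_rot: [-2.32, -2.118, 0.0]
wrist_force: [0.1, 0.7, -1.2]
finger_gap: 0.153
grasp_force: 59.4
```

>>> step_arm:
  commands:
    - [0,0,0,0.001,0,0,0]
    - [0,0,0,0,0,0,0]

```text
time_s: 6.9
tool_pos: [0.6123, 0.038, 0.0822]
tool_rot: [-2.32, -2.118, 0.0]
wrist_force: [0.3, 0.8, -1.6]
finger_gap: 0.157
grasp_force: 59.4
```

>>> step_arm:
  commands:
    - [0,0,0,0.0005,0,0,0]
    - [0,0,0,0,0,0,0]

```text
time_s: 7.1
tool_pos: [0.6124, 0.038, 0.0818]
tool_rot: [2.32, 2.118, -0.0]
wrist_force: [0.9, 0.3, -1.0]
finger_gap: 0.154
grasp_force: 59.4
```

No contact force yet and already below the crest-stop height, so the teeth are in the grooves.

>>> step_arm:
  commands:
    - [0,0,0,0.0005,0,0,0]
    - [0,0,0,0,0,0,0]

```text
time_s: 7.3
tool_pos: [0.6124, 0.038, 0.0812]
tool_rot: [-2.32, -2.118, 0.0]
wrist_force: [1.1, -1.1, -1.5]
finger_gap: 0.155
grasp_force: 59.4
```

>>> step_arm:
  commands:
    - [0,0,0,0.0005,0,0,0]
    - [0,0,0,0,0,0,0]

```text
time_s: 7.5
tool_pos: [0.6124, 0.038, 0.0807]
tool_rot: [-2.32, -2.118, 0.0]
wrist_force: [0.0, -0.3, -2.5]
finger_gap: 0.158
grasp_force: 59.4
```

>>> step_arm:
  commands:
    - [0,0,0,0.0005,0,0,0]
    - [0,0,0,0,0,0,0]

```text
time_s: 7.7
tool_pos: [0.6124, 0.038, 0.0802]
tool_rot: [-2.32, -2.118, 0.0]
wrist_force: [0.3, 0.8, -2.0]
finger_gap: 0.152
grasp_force: 59.4
```

>>> step_arm:
  commands:
    - [0,0,0,0.0003,0,0,0]
    - [0,0,0,0,0,0,0]

```text
time_s: 7.9
tool_pos: [0.6124, 0.038, 0.08]
tool_rot: [2.32, 2.118, 0.0]
wrist_force: [-0.3, 0.1, -0.2]
finger_gap: 0.155
grasp_force: 59.6
```

>>> step_arm:
  commands:
    - [0,0,0,0.0003,0,0,0]
    - [0,0,0,0,0,0,0]

```text
time_s: 8.1
tool_pos: [0.6125, 0.0379, 0.0799]
tool_rot: [2.32, 2.118, 0.0]
wrist_force: [-1.4, -0.1, 3.9]
finger_gap: 0.159
grasp_force: 60.4
```

>>> step_arm:
  commands:
    - [0,0,0,0.0003,0,0,0]
    - [0,0,0,0,0,0,0]

```text
time_s: 8.3
tool_pos: [0.6126, 0.0379, 0.0799]
tool_rot: [2.32, 2.118, 0.001]
wrist_force: [-2.1, 0.3, 9.2]
finger_gap: 0.154
grasp_force: 61.2
```

It stops at home height with light contact, at about 9 N. I'll release and lift.

>>> step_arm:
  commands:
    - [0.6,0,0,0,0,0,0]
    - [0.6,0,0,0,0,0,0]
    - [0.6,0,0,0,0,0,0]
    - [0.6,0,0,0,0,0,0]
    - [0.6,0,0,-0.02,0,0,0]
    - [0.6,0,0,-0.04,0,0,0]
    - [0.6,0,0,-0.04,0,0,0]
    - [0.6,0,0,-0.04,0,0,0]

```text
time_s: 9.1
tool_pos: [0.6121, 0.0379, 0.2209]
tool_rot: [-2.32, -2.118, 0.001]
wrist_force: [1.3, 1.1, -0.1]
finger_gap: 0.599
grasp_force: 0.0
```

>>> step_arm:
  commands:
    - [0.6,-0.03,-0.04,0,0,0,0]
    - [0.6,-0.03,-0.04,0,0,0,0]
    - [0.6,-0.03,-0.04,0,0,0,0]
    - [0.6,0,0,0,0,0,0]

```text
time_s: 9.5
tool_pos: [0.48, -0.0441, 0.2197]
tool_rot: [-2.324, -2.112, 0.002]
wrist_force: [2.1, 1.1, 0.0]
finger_gap: 0.598
grasp_force: 0.0
```

```bash
python3 - <<'E'
from h import *
from station import optics,monitor
s=monitor.read_state(); w=optics.capture('wrist'); t=optics.capture('top'); c=optics.capture('scene')
pickle.dump((w,t,c),open('w3.pkl','wb'))
print(s['tool_pos'],s['finger_gap'],s['time_s'],s['wrist_force'])
z=lambda f,r,k,h,v,n:cv2.resize(f[r-h:r+h,k-v:k+v],(n,300),interpolation=cv2.INTER_CUBIC)
r,k=map(int,w2p(w,[.613,.039,.05])); print(r,k)
cv2.imwrite('pics/f.png',np.vstack([np.hstack([z(c['frame'],185,268,37,50,400),z(t['frame'],165,240,37,50,400)]),cv2.resize(w['frame'],(400,300)).repeat(1,0) if 0 else np.hstack([cv2.resize(w['frame'],(400,300)),cv2.resize(t['frame'],(400,300))])]))
E
```

```text
[ 0.47998271 -0.0440552   0.21967763] 0.5984617287551783 9.5 [2.08954281 1.07209336 0.04473436]
73 392
```

View pics/f.png

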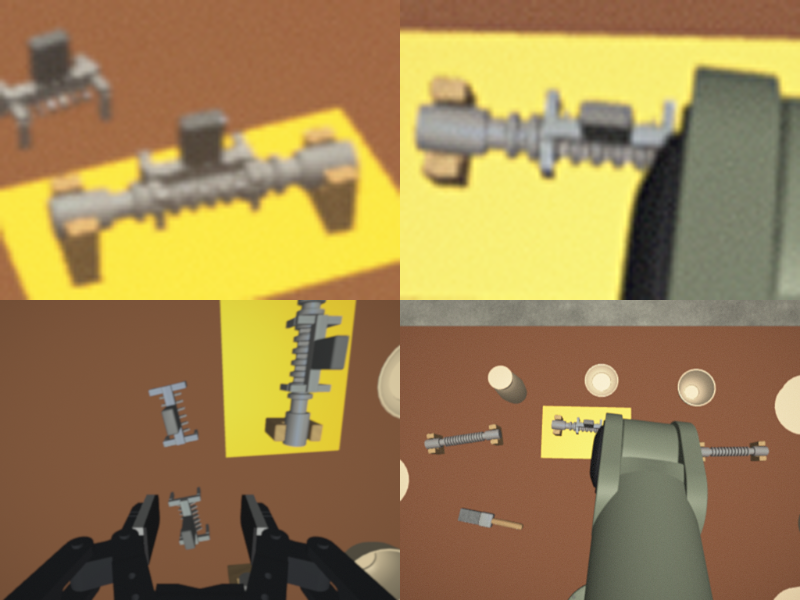

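The leaf straddles the thread, but its tab may lean toward +x. I'll check the tilt by overlaying an upright model on the views.

```bash
cat > ov.py <<'E'
from h import *
def overlay(shots,out,tilts=((0,(0,0,255)),),c=(.6129,.0391),yaw=84.75,z0=.034,h=(30,38),panels=None):
    a=np.radians(yaw); y=np.array([np.cos(a),np.sin(a),0]); x=np.array([y[1],-y[0],0]); o=np.array([c[0],c[1],0])
    ims=[]
    for p in shots:
        r,k=w2p(p,[c[0],c[1],.085]); S=8
        M=np.float32([[S,0,-S*(k-25)],[0,S,-S*(r-25)]]); im=cv2.warpAffine(p['frame'],M,(400,400),flags=cv2.INTER_CUBIC)
        im2=im.copy()
        for th,col in tilts:
            q=np.radians(th)
            def P(lx,ly,lz):
                dz=lz+z0-.042; X=o+y*ly+x*(lx*np.cos(q)+dz*np.sin(q)); X[2]=.042+dz*np.cos(q)-lx*np.sin(q)
                r_,k_=w2p(p,X); return int(S*(k_-k+25)),int(S*(r_-r+25))
            for z in(.038,.078):
                cv2.polylines(im2,[np.array([P(i,j,z) for i,j in((-.007,-.015),(.007,-.015),(.007,.015),(-.007,.015))])],True,col,1)
            for i,j in((-.007,-.015),(.007,-.015),(.007,.015),(-.007,.015)): cv2.line(im2,P(i,j,.038),P(i,j,.078),col,1)
        ims.append(np.vstack([im2,im])[:600] if 0 else im2)
    cv2.imwrite(out,np.hstack(ims))
E
python3 - <<'E'
from ov import *
w,t,c=pickle.load(open('w3.pkl','rb'))
overlay((w,t),'pics/ov1.png')
E
```

```text
(no output)
```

View pics/ov1.png

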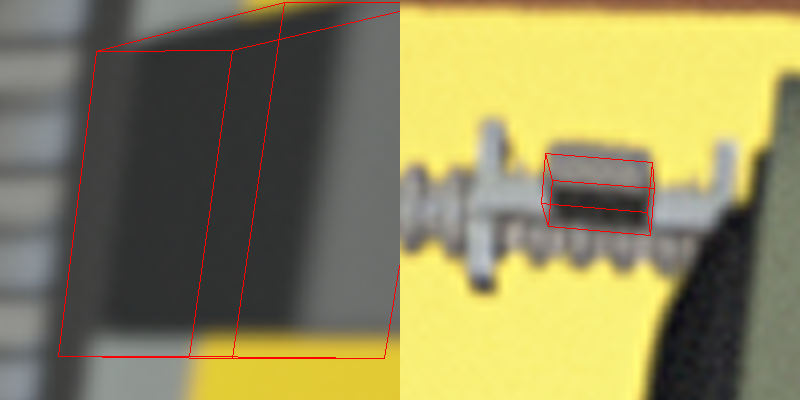

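The overlay suggests a lean of several degrees toward +x, but the calibration error is of similar size. I'll look along the spindle with the tool tilted to measure it directly.

```bash
python3 - <<'E'
from h import *
from station import monitor
s=monitor.read_state(); p=np.array(s['tool_pos']); Rm=R.from_rotvec(s['tool_rot'])
a=np.radians(84.75); y=np.array([np.cos(a),np.sin(a),0])
goal=np.array([.6129,.0391,.218])+y*.12; dp=goal-p; n=6; print(dp,p)
for i in range(n): print(Rm.inv().apply(dp/n).round(4)); Rm=Rm*R.from_rotvec([0,-np.radians(5),0])
E
```

```text
[ 0.13864029  0.19912151 -0.00177208] [ 0.48523991 -0.04052492  0.21977208]
[0.0351 0.02   0.0003]
[ 0.035   0.02   -0.0027]
[ 0.0347  0.02   -0.0058]
[ 0.034   0.02   -0.0088]
[ 0.0331  0.02   -0.0117]
[ 0.032   0.02   -0.0146]
```

>>> step_arm:
  commands:
    - [0.6,0.035,0.02,0,0,-5,0]
    - [0.6,0.035,0.02,-0.003,0,-5,0]
    - [0.6,0.035,0.02,-0.006,0,-5,0]
    - [0.6,0.034,0.02,-0.009,0,-5,0]
    - [0.6,0.033,0.02,-0.012,0,-5,0]
    - [0.6,0.032,0.02,-0.015,0,-5,0]
    - [0.6,0,0,0,0,0,0]
    - [0.6,0,0,0,0,0,0]

```text
time_s: 10.45
tool_pos: [0.6236, 0.161, 0.2169]
tool_rot: [2.017, 1.849, -0.544]
wrist_force: [-0.0, -1.4, 0.1]
finger_gap: 0.603
grasp_force: 0.0
```

```bash
python3 - <<'E'
from h import *
from station import optics,monitor
w=optics.capture('wrist'); s=monitor.read_state(); t=optics.capture('top'); c=optics.capture('scene'); pickle.dump((w,t,c),open('w4.pkl','wb'))
print(s['tool_pos'],s['time_s'])
r,k=w2p(w,[.613,.039,.07]); print(r,k)
r=int(np.clip(r,75,384-75));k=int(np.clip(k,80,432))
im=cv2.resize(w['frame'][r-75:r+75,k-80:k+80],None,fx=5,fy=4*5/4,interpolation=cv2.INTER_CUBIC)[75:675]
print(r,k); cv2.imwrite('pics/end.png',im)
E
```

```text
[0.62351672 0.15922479 0.21808037] 10.5
199.7402374366675 255.70198297305157
199 255
```

View pics/end.png

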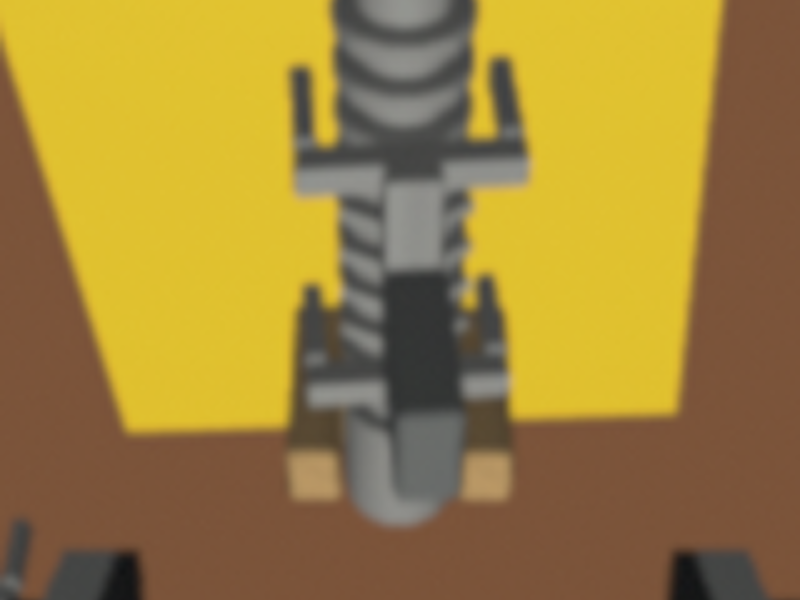

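The end-on view is upside down, with higher things lower in the picture. It shows the tab top about 28 px right of the axis, a lean of about 4 to 5° toward +x. At release the tool stood about 1 mm too far +x, so I'll regrip and let go again with better centring and no preload.

```bash
python3 - <<'E'
from h import *
plan([.6118,.0379,.20],-5.25,.6,n=5)
E
```

```text
n 5 dp [-0.0117 -0.1201 -0.0195] turn [ 2.000e-02  2.998e+01 -2.000e-02]
[0.6, -0.019, -0.0001, 0.0154, 0.0, 6.0, -0.0]
[0.6, -0.0205, -0.0001, 0.0134, 0.0, 6.0, -0.0]
[0.6, -0.0217, -0.0001, 0.0112, 0.0, 6.0, -0.0]
[0.6, -0.0228, -0.0001, 0.0088, 0.0, 6.0, -0.0]
[0.6, -0.0236, -0.0001, 0.0064, 0.0, 6.0, -0.0]
```

>>> step_arm:
  commands:
    - [0.6,-0.019,0,0.0154,0,6,0]
    - [0.6,-0.0205,0,0.0134,0,6,0]
    - [0.6,-0.0217,0,0.0112,0,6,0]
    - [0.6,-0.0228,0,0.0088,0,6,0]
    - [0.6,-0.0236,0,0.0064,0,6,0]
    - [0.6,0,0,0.03,0,0,0]
    - [0.6,0,0,0.03,0,0,0]
    - [0.6,0,0,0,0,0,0]

```text
time_s: 11.4
tool_pos: [0.6106, 0.0372, 0.1377]
tool_rot: [-2.321, -2.114, 0.004]
wrist_force: [-0.5, 0.5, 0.5]
finger_gap: 0.599
grasp_force: 0.0
```

>>> step_arm:
  commands:
    - [0.6,0,0,0,0,0,0]
    - [0.6,0,0,0,0,0,0]

```text
time_s: 11.6
tool_pos: [0.6132, 0.0387, 0.1416]
tool_rot: [2.319, 2.118, 0.003]
wrist_force: [-0.6, 0.8, 0.4]
finger_gap: 0.601
grasp_force: 0.0
```

```bash
python3 - <<'E'
from h import *
plan([.6118,.0379,.081],-5.25,.6,n=1)
E
```

```text
n 1 dp [-0.0014 -0.0008 -0.0606] turn [ 0.13 -0.03  0.05]
[0.6, -0.0009, -0.0015, 0.0605, 0.13, -0.03, 0.05]
```

>>> step_arm:
  commands:
    - [0.6,-0.001,-0.0015,0.02,0,0,0]
    - [0.6,0,0,0.02,0,0,0]
    - [0.6,0,0,0.015,0,0,0]
    - [0.6,0,0,0.005,0,0,0]
    - [0.6,0,0,0,0,0,0]
    - [0.6,0,0,0,0,0,0]

```text
time_s: 12.2
tool_pos: [0.6114, 0.0377, 0.0805]
tool_rot: [2.32, 2.118, 0.001]
wrist_force: [0.3, 0.2, 0.8]
finger_gap: 0.599
grasp_force: 0.0
```

>>> step_arm:
  commands:
    - [0.35,0,0,0,0,0,0]
    - [0.3,0,0,0,0,0,0]
    - [0.25,0,0,0,0,0,0]
    - [0.25,0,0,0,0,0,0]

```text
time_s: 12.6
tool_pos: [0.611, 0.0377, 0.0799]
tool_rot: [2.32, 2.118, 0.0]
wrist_force: [0.5, 0.3, 0.2]
finger_gap: 0.25
grasp_force: 0.1
```

Instead of a full grip, I'll nudge the tab upright by closing almost onto it, with the tool centred on the axis.

>>> step_arm:
  commands:
    - [0.24,0,0.0008,0,0,0,0]
    - [0.22,0,0,0,0,0,0]
    - [0.2,0,0,0,0,0,0]
    - [0.19,0,0,0,0,0,0]
    - [0.18,0,0,0,0,0,0]
    - [0.18,0,0,0,0,0,0]

```text
time_s: 13.2
tool_pos: [0.6117, 0.0376, 0.0797]
tool_rot: [2.32, 2.118, -0.0]
wrist_force: [0.8, -0.3, 0.9]
finger_gap: 0.176
grasp_force: 0.1
```

>>> step_arm:
  commands:
    - [0.17,0,0,0,0,0,0]
    - [0.17,0,0,0,0,0,0]
    - [0.165,0,0,0,0,0,0]
    - [0.165,0,0,0,0,0,0]

```text
time_s: 13.6
tool_pos: [0.6117, 0.0376, 0.0797]
tool_rot: [2.32, 2.118, 0.0]
wrist_force: [0.1, -0.4, 0.2]
finger_gap: 0.166
grasp_force: 0.3
```

>>> step_arm:
  commands:
    - [0.2,0,0,0,0,0,0]
    - [0.3,0,0,0,0,0,0]
    - [0.6,0,0,0,0,0,0]
    - [0.6,0,0,0,0,0,0]
    - [0.6,0,0,-0.02,0,0,0]
    - [0.6,0,0,-0.04,0,0,0]
    - [0.6,0,0,-0.04,0,0,0]
    - [0.6,0,0,-0.02,0,0,0]

```text
time_s: 14.4
tool_pos: [0.6126, 0.0375, 0.203]
tool_rot: [2.319, 2.117, 0.004]
wrist_force: [-0.0, 0.2, -0.1]
finger_gap: 0.601
grasp_force: 0.0
```

>>> step_arm:
  commands:
    - [0.6,0.02,0.001,0,0,-5,0]
    - [0.6,0.02,0,-0.002,0,-5,0]
    - [0.6,0.02,0,-0.003,0,-5,0]
    - [0.6,0.02,0,-0.005,0,-5,0]
    - [0.6,0.019,0,-0.007,0,-5,0]
    - [0.6,0.019,0,-0.009,0,-5,0]
    - [0.6,0,0,0,0,0,0]
    - [0.6,0,0,0,0,0,0]

```text
time_s: 15.2
tool_pos: [0.6235, 0.1601, 0.1985]
tool_rot: [2.02, 1.848, -0.543]
wrist_force: [-0.6, -1.0, -0.4]
finger_gap: 0.599
grasp_force: 0.0
```

```bash
python3 - <<'E'
from h import *
from station import optics,monitor
w=optics.capture('wrist'); s=monitor.read_state(); pickle.dump(w,open('w5.pkl','wb')); print(s['tool_pos'],s['time_s'])
c=optics.capture('scene')['frame']
r,k=map(int,w2p(w,[.613,.039,.07])); print(r,k); r=int(np.clip(r,75,384-75))
im=cv2.resize(w['frame'][r-60:r+60,k-45:k+45],None,fx=5,fy=5,interpolation=cv2.INTER_CUBIC); c=cv2.resize(c[120:240,200:270+0],None,fx=5,fy=5,interpolation=cv2.INTER_CUBIC)
cv2.imwrite('pics/end2.png',np.hstack([im,c])[:, :800])
E
```

```text
[0.62371141 0.15863679 0.19915628] 15.25
212 255
```

View pics/end2.png

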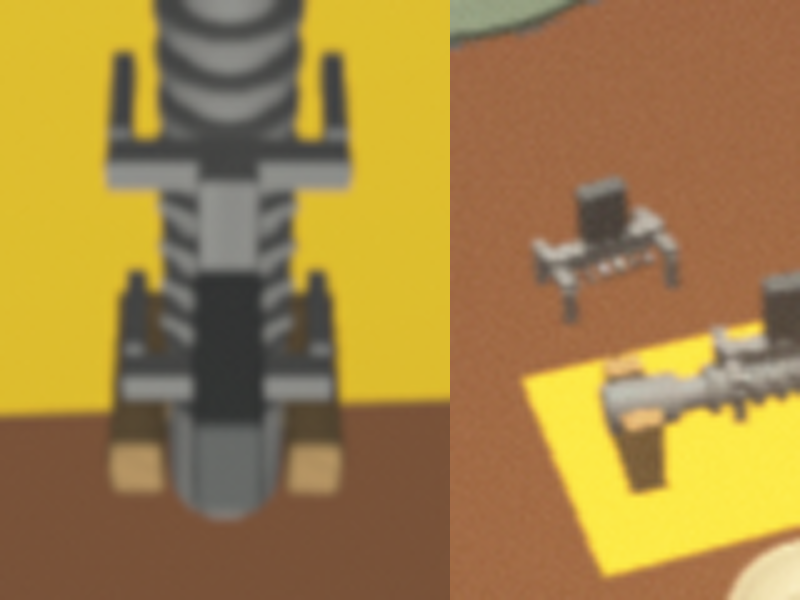

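The leaf now stands upright and symmetric: tab at cols 190–262 and spindle axis at col 228. Its bars are level and its teeth are in the grooves. The other leaves were not touched. I'm handing in.

```bash
python3 -c "
from station import arm
print(arm.close_job())"
```

```text
the job is handed in; nothing more can be done
None
```

The 13 mm leaf (leaf_b) is fully home, upright and released on the mat's spindle, with contact force at about 9 N in the readings; the other two leaves stand untouched off the mat, untried because the cameras showed a 13 mm thread and the first leaf tried fitted.

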